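# Lay a tall box carcase on its side against the bench stop

### The job

The tall wooden box with the open top stands on the bench in front of the bench stop. Without gripping or lifting it, hook the fingertips in its open top, tip it over directly away from the stop and lower it gently onto its side, never letting it fall. Then nudge it square and push on its open end until its whole bottom lies flat against the stop, ready for planing, and leave the mallet, the tape measure and the glue bottle alone.

Things in the scene. Friction and masses are not known exactly. Their poses are not given: they have to be found in the camera images.
- stop: Fixed dark wooden bench stop, a bar 280 mm long (its y), 45 mm thick (its x) and 50 mm high. Origin: on the bench under the middle of its working face, a plane in y and z; the bar's wood reaches from there to +45 mm in x, and the box stands on the -x side. z is up.
- box: Loose pale wooden box, open at the top: 90 mm (its x) by 110 mm (its y) by 190 mm high (its z); walls and bottom 8 mm thick, so the mouth is 74 by 94 mm; 0.25 to 0.45 kg. Origin: centre of the underside; z points from the bottom to the open end. It stands upright, its x axis within 0.12 rad of the stop's, its nearest edge 10 to 65 mm from the stop; it must end with its -x wall on the bench, x axis up.
- box_pivot (a point): Middle of the box's lower edge on its -x side (45 mm from the box's origin), about which it tips over, towards its -x side; this edge stays down on the bench all the time. The box balances on it at a tilt of about 0.5 rad and falls on from there unless held back from inside.
- mallet: Bystander: wooden mallet lying behind the stop, head 75 x 140 x 100 mm, handle 30 mm thick, sticking out 240 mm. Origin under the head; the handle points along its x.
- tape: Bystander: black tape measure 70 x 40 x 62 mm. Origin: centre of the underside.
- glue: Bystander: white glue bottle, 60 mm in diameter, 170 mm high, upright. Origin: centre of the underside.

How it is judged:
By the outcome, as a careful person would: the job done as asked, in the order asked, and still so for the second after the job is handed in, with the robot touching nothing.
It also fails if it takes over 72 s, if anything falls off the work surface, if the arm or the gripper's body presses on something with over 40 N, if the wrist force passes 120 N, or if a joint passes its speed limit or range.

### The arm

A 6-joint arm with a two-finger parallel gripper is mounted at the origin on the work surface. World frame = base frame: x ahead of the robot, y to its left, z up, the work surface at z = 0. Lengths are in mm, angles in rad, forces in N, time in s.
With the tool pointing down it reaches from about 350 to 775 mm from the base axis. Payload 7.3 kg.
Tool frame: the origin (TCP) lies at the very end of the fingers, on their centre line; the grasp point (between the pads) lies 19 mm behind it; z points along the fingers, y is the direction in which the jaws open and shut (so a half turn about z gives the same grasp; the last joint's range is limited). The gripper opens to 92 mm and grips with 3 to 60 N. Pads are 19 mm wide; open, the fingers measure 130 mm over their backs; the gripper's body (75 mm by 190 mm) begins 47 mm behind the grasp point.
Start: joints at [-0.146, 0.342, 1.524, -0, 1.275, -0.146], TCP at [525.019, 0.019, 226.741] pointing down, gripper open.
Joint ranges: [-2.53, 2.53], [-0.77, 2.02], [0.04, 2.7], [-1, 4.14], [0.28, 2.66], [-3.11, 3.11]. Speed limits (rad/s): [2.57, 2.57, 3.14, 3.14, 3.14, 3.14].

### API

Orientations are given as [roll, pitch, yaw] about the fixed x, y, z axes, in that order (R = Rz(yaw) Ry(pitch) Rx(roll)).
In Python, from plant import bot gives the robot as it stands.
- The arm moves only by the tool arm_command, never from a script. Its argument "targets" is a list of rows, each an object of numbers: "x", "y", "z": the shift along the world's x, y, z in cm; "roll": the turn about the world's z in rad. In form: [{"x": .., "y": .., "z": .., "roll": ..}, ...]. A call has 1 to 8 rows; each row is the pose to reach, as a shift and turn from the pose commanded when the call began; what a row does not reach only later rows make up. A row lasts 1/12 s, in which the tool goes at most 41.7 mm and 7.16 degrees, less where a joint would pass 70% of its speed; a pose out of reach is approached as far as the arm can. A call with a gripper value outside its range is refused whole. "fingers" is the opening, from 0 (shut) to 1 (fully open), set as the call begins (left out, the last holds). The fingers move at their own pace and stop on an object; the grip force is fixed at half the most. Time passes only in rows, so rows that repeat a pose let the fingers close. It gives the time, the measured TCP pose, the force and the opening at its end, in the units of the state.
- bot.get_obs(): the state, without advancing time (a new reading comes with each control period).
- bot.capture(name): name is "scene" or "side" or "wrist"; returns a dict with "img" (480x640x3 uint8, blue, green, red), "fx", "fy", "cx", "cy" (pixels), "position" and "rotation" of the camera in the world; the wrist camera has in their place "hand_eye" (4x4, takes a point from camera to tool coordinates, whose origin is the TCP and whose axes are the flange's). Camera axes: x right, y down, z forward; pixel columns grow to the right and rows downward; lengths in mm; the calibration is good to about 2 mm. A picture is of the moment at which its call begins: read the wrist's pose just before it. There is no depth.
- bot.close_job(): hands the job in, once; it reports no verdict.
The state is a dict: "time": time; "joint_positions": joint angles; "dq": joint speeds; "tau": joint torques, N m; "tool_pos": TCP position; "tcp_rot": TCP orientation; "contact_force": force on the tool from outside, world axes, zero at the start; "moment": the same for the moment, N m; "grip_width": finger opening in mm.
Only numpy, scipy, OpenCV 4.12 (cv2) and the standard library are available. Lean on these libraries where they do the work, as an engineer would, in place of code of your own. Each camera call takes 0.05 s, during which the arm holds its last target.

## Working session

There is one attempt and no reset: what is moved stays moved. The work goes in short steps, Python scripts to look and compute and a tool call to move; the robot and the scene stay as the last step left them, time stands still between calls to the robot, and variables do not carry over. Pictures are saved under pics/ and viewed, and the job is handed in when it is done.

Besides the shell and the picture viewer there is one more tool, called in YAML: its name, and indented under it one key for each argument. arm_command: Moves the arm, as the interface text tells. Its arguments: {"type":"object","properties":{"targets":{"type":"array","items":{"type":"object","properties":{"x":{"type":"number"},"y":{"type":"number"},"z":{"type":"number"},"roll":{"type":"number"}}}},"fingers":{"type":"number"}},"required":["targets"]}

```bash
mkdir -p pics; ls
python3 - <<'E'
from plant import bot
import cv2
o=bot.get_obs()
print({k:o[k] for k in('time','tool_pos','tcp_rot','contact_force','grip_width')})
for n in('scene','side','wrist'):
    c=bot.capture(n); cv2.imwrite(f'pics/{n}0.png',c['img'])
    print(n,{k:v for k,v in c.items() if k!='img'})
E
```

```text
pics
{'time': 0.0, 'tool_pos': array([5.24581113e+02, 5.66931296e-02, 2.26037570e+02]), 'tcp_rot': array([-3.14002432e+00, -2.05316463e-04,  1.57077337e+00]), 'contact_force': array([-0.15938454, -0.53862561,  0.71018576]), 'grip_width': 91.89180191403645}
scene {'fx': 542.2950137849925, 'fy': 542.2950137849925, 'cx': 322.83250429272607, 'cy': 234.33441999876868, 'position': array([1348.93003063,   98.11411202,  497.60605248]), 'rotation': array([-2.13431298,  0.0090298 ,  1.40626015])}
side {'fx': 450.8968325790739, 'fy': 450.8968325790739, 'cx': 321.7021336703148, 'cy': 239.87014822802067, 'position': array([488.396131  , 581.71949839, 570.45154896]), 'rotation': array([-2.45746686,  0.00853638, -2.75358175])}
wrist {'fx': 335.5137188405453, 'fy': 335.5137188405453, 'cx': 317.2364838552446, 'cy': 234.80365301339572, 'hand_eye': array([[-8.91346970e-04, -9.68213620e-01, -2.50123153e-01,
         6.62589352e+01],
       [ 9.99999569e-01, -7.97818413e-04, -4.75317579e-04,
         6.03765900e-01],
       [ 2.60656097e-04, -2.50123469e-01,  9.68213914e-01,
        -1.58084777e+02],
       [ 0.00000000e+00,  0.00000000e+00,  0.00000000e+00,
         1.00000000e+00]])}
```

View pics/scene0.png

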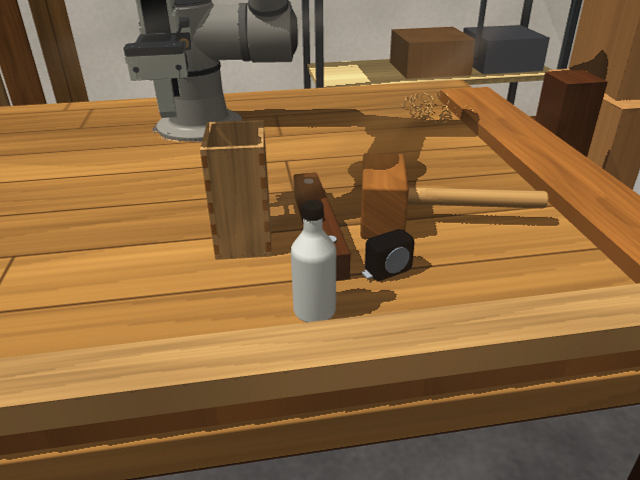

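View pics/side0.png

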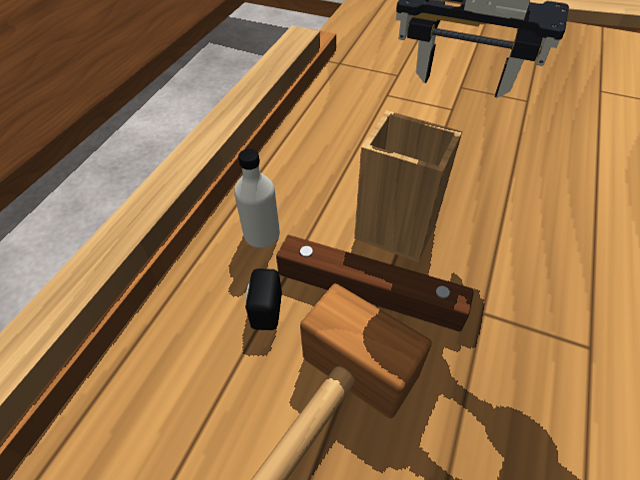

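View pics/wrist0.png

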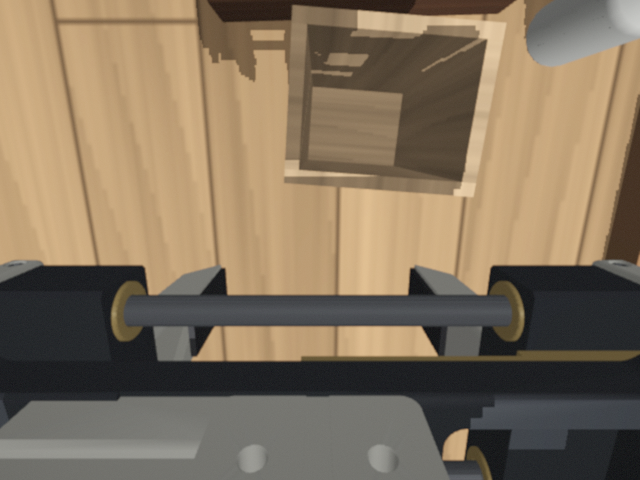

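```bash
cat > h.py <<'E'
import numpy as np, cv2
from scipy.spatial.transform import Rotation as R
from plant import bot
def cap(n,name=None):
    o=bot.get_obs(); c=bot.capture(n)
    if name: cv2.imwrite(f'pics/{name}.png',c['img'])
    return cam(c,o)
def cam(c,o=None):
    K=np.array([[c['fx'],0,c['cx']],[0,c['fy'],c['cy']],[0,0,1]])
    if 'hand_eye' in c:
        T=np.eye(4);T[:3,:3]=R.from_euler('xyz',o['tcp_rot']).as_matrix();T[:3,3]=o['tool_pos']
        T=T@c['hand_eye']; return K,T[:3,:3],T[:3,3],c['img']
    return K,R.from_euler('xyz',c['rotation']).as_matrix(),c['position'],c['img']
def onz(cm,uv,z):
    K,M,p,_=cm; d=M@np.linalg.inv(K)@np.array([uv[0],uv[1],1.]); return p+d*(z-p[2])/d[2]
def proj(cm,P):
    K,M,p,_=cm; q=K@(M.T@(np.asarray(P,float)-p)); return q[:2]/q[2]
def crop(cm,x0,y0,x1,y1,s,name):
    cv2.imwrite(f'pics/{name}.png',cv2.resize(cm[3][y0:y1,x0:x1],None,fx=s,fy=s,interpolation=cv2.INTER_CUBIC))
E
python3 - <<'E'
from h import *
s=cap('side');w=cap('wrist')
crop(s,230,90,490,340,3,'side0c')
crop(w,190,0,540,220,2,'wrist0c')
E
```

```text
(no output)
```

View pics/side0c.png

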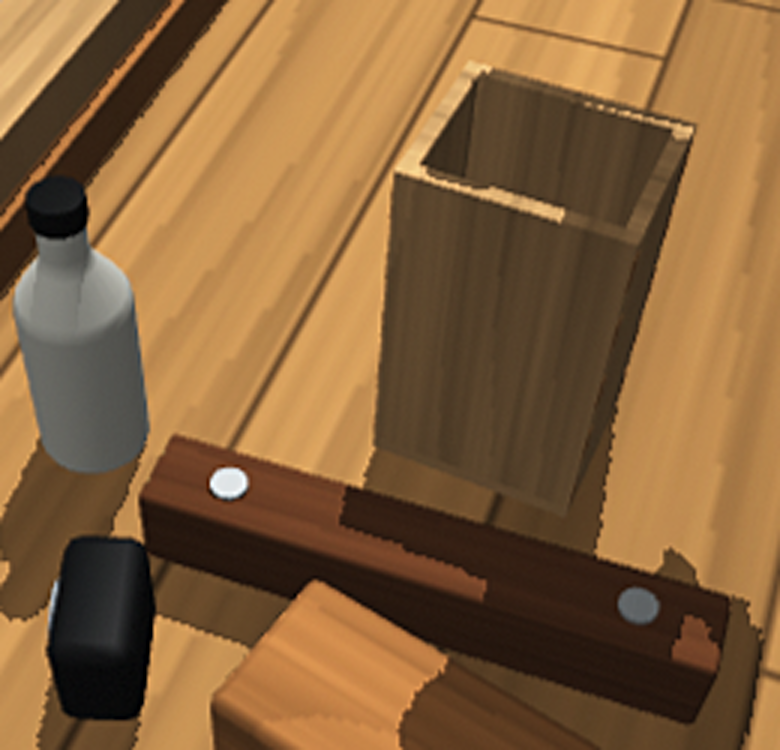

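View pics/wrist0c.png

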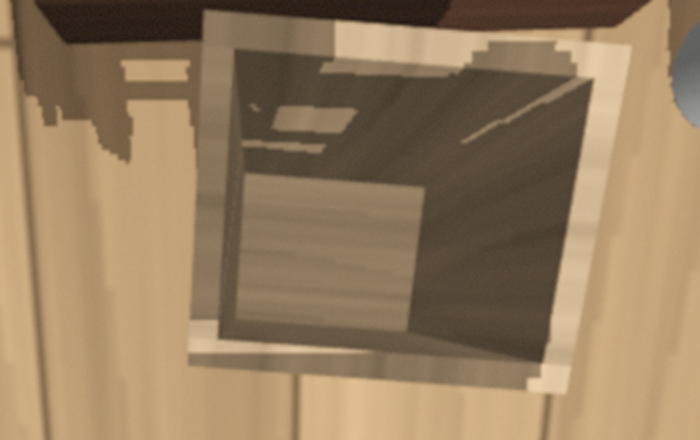

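```bash
cat >> h.py <<'E'
def unc(pts,x0,y0,s): return [((x+.5)/s-.5+x0,(y+.5)/s-.5+y0) for x,y in pts]
E
python3 - <<'E'
from h import *
np.set_printoptions(precision=1,suppress=True)
s=cap('side');w=cap('wrist')
P=lambda c,l,z:[onz(c,u,z) for u in l]
def rep(n,p):
    print(n,*[q[:2] for q in p]); 
    for a,b in zip(p,p[1:]+p[:1]): d=b-a; print('   len %.1f ang %.3f'%(np.hypot(*d[:2]),np.arctan2(d[1],d[0])))
    print('   c',np.mean(p,0)[:2])
rep('stop',P(s,unc([(175,437),(728,598),(717,668),(143,495)],230,90,3),50))
rep('rim side',P(s,unc([(472,63),(693,127),(640,240),(395,172)],230,90,3),190))
rep('base side',P(s,unc([(375,447),(565,515)],230,90,3),0))
rep('rim wrist',P(w,unc([(203,10),(631,45),(566,394),(188,365)],190,0,2),190))
rep('stop base wrist',P(w,unc([(68,43),(615,26)],190,0,2),0))
E
```

```text
stop [703.5 201.2] [429.8 194.1] [427.6 232.4] [702.4 240.1]
   len 273.8 ang -3.116
   len 38.3 ang 1.628
   len 275.0 ang 0.028
   len 38.9 ang -1.544
   c [565.8 217. ]
rim side [612.3  42.5] [506.   52.6] [511.4 135.4] [620.  131.5]
   len 106.8 ang 3.047
   len 83.1 ang 1.505
   len 108.6 ang -0.036
   len 89.3 ang -1.657
   c [562.4  90.5]
base side [619.9 130.5] [512.3 137. ]
   len 107.7 ang 3.082
   len 107.7 ang -0.060
   c [566.1 133.7]
rim wrist [512.3 136.9] [622.3 128.9] [615.9  38.8] [506.2  47.3]
   len 110.3 ang -0.073
   len 90.3 ang -1.641
   len 110.1 ang 3.065
   len 89.9 ang 1.502
   c [564.1  88. ]
stop base wrist [430.4 191.3] [707.4 198.6]
   len 277.1 ang 0.026
   len 277.1 ang -3.115
   c [568.9 194.9]
```

Run:
```python
from h import *
s=cap('side');c=cap('scene')
a=cv2.resize(s[3][0:110,380:590],None,fx=3.5,fy=3.5,interpolation=cv2.INTER_CUBIC)
b=cv2.resize(c[3][0:150,110:310],None,fx=3,fy=3,interpolation=cv2.INTER_CUBIC)
cv2.imwrite('pics/f1.png',a);cv2.imwrite('pics/f2.png',b)
# tip test
for dx in (-65,-46,46,65): print(dx,*[ (z,proj(s,(525+dx,0,z)).round(0)) for z in (227,257,293)])
```

```text
-65 (227, array([510.,  94.])) (257, array([517.,  73.])) (293, array([527.,  46.]))
-46 (227, array([495.,  91.])) (257, array([502.,  70.])) (293, array([511.,  43.]))
46 (227, array([427.,  77.])) (257, array([431.,  57.])) (293, array([436.,  30.]))
65 (227, array([414.,  75.])) (257, array([417.,  54.])) (293, array([422.,  28.]))
```

View pics/f1.png

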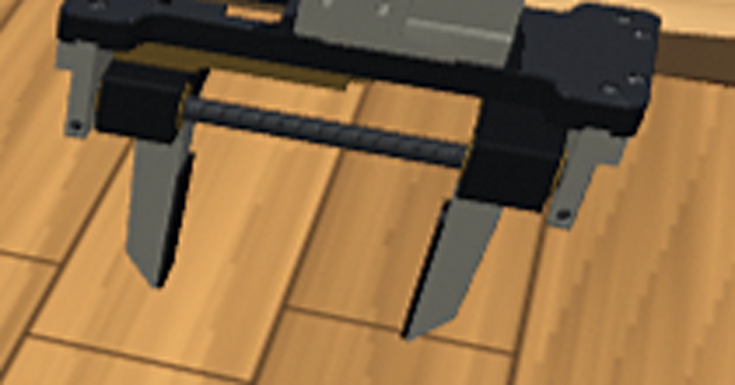

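View pics/f2.png

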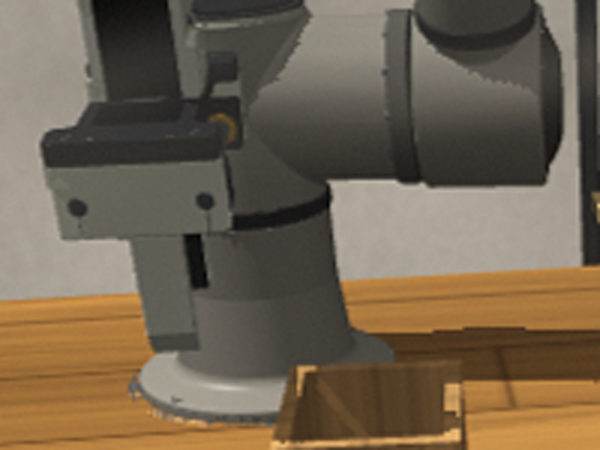

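arm_command:
  targets:
    - {"x": 2, "y": 4, "z": 0.5, "roll": 0.12}
    - {"x": 3.85, "y": 8.0, "z": 0.5, "roll": 0.24}
    - {"x": 3.85, "y": 8.9, "z": 0.5, "roll": 0.36}
    - {"x": 3.85, "y": 8.9, "z": 0.5, "roll": 0.48}
    - {"x": 3.85, "y": 8.9, "z": 0.5, "roll": 0.6}
    - {"x": 3.85, "y": 8.9, "z": 0.5, "roll": 0.72}
    - {"x": 3.85, "y": 8.9, "z": 0.5, "roll": 0.84}
    - {"x": 3.85, "y": 8.9, "z": 0.5, "roll": 0.96}
  fingers: 0.15

```text
time: 1.12
tool_pos: [563.5, 89.2, 231.6]
tcp_rot: [-3.142, -0.0, 2.537]
contact_force: [0.4, 0.4, 0.3]
grip_width: 43.2
```

arm_command:
  targets:
    - {"x": 0, "y": 0, "z": 0, "roll": 0.12}
    - {"x": 0, "y": 0, "z": 0, "roll": 0.24}
    - {"x": 0, "y": 0, "z": 0, "roll": 0.36}
    - {"x": 0, "y": 0, "z": 0, "roll": 0.48}
    - {"x": 0, "y": 0, "z": 0, "roll": 0.54}
    - {"x": 0, "y": 0, "z": 0, "roll": 0.54}

```text
time: 1.62
tool_pos: [563.5, 89.0, 231.7]
tcp_rot: [3.142, -0.0, 3.073]
contact_force: [0.5, -0.3, 0.2]
grip_width: 13.9
```

Run:
```python
from h import *
c=cap('scene','s1');s=cap('side','d1');w=cap('wrist','w1')
crop(s,230,20,490,270,3,'d1c')
o=bot.get_obs();print(o)
```

```text
{'time': 1.7667, 'joint_positions': array([ 2.22905365e-02,  4.22324842e-01,  1.38690956e+00,  1.22846510e-04,
        1.33238527e+00, -1.47562868e+00]), 'dq': array([ 4.22067680e-05,  1.44228449e-03, -9.09027211e-04,  1.21086224e-03,
       -4.61540843e-04, -5.70889525e-03]), 'tau': array([ 3.45008084e-05, -4.77974081e+01, -2.49874592e+01, -2.79263291e-02,
        8.52740393e-02, -2.88870174e-02]), 'tool_pos': array([563.50736291,  89.0199258 , 231.70318778]), 'tcp_rot': array([ 3.14147639e+00, -3.82460619e-05,  3.06868653e+00]), 'contact_force': array([ 0.50909674,  0.22652963, -0.5096247 ]), 'moment': array([ 0.1279154 , -0.03786689, -0.00282816]), 'grip_width': 13.805055393589916}
```

View pics/d1c.png

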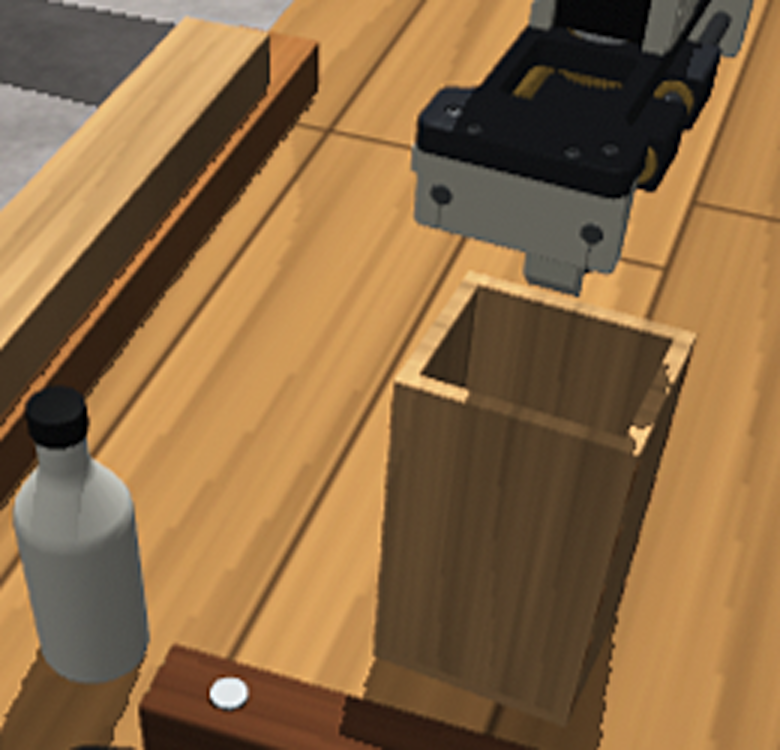

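View pics/w1.png

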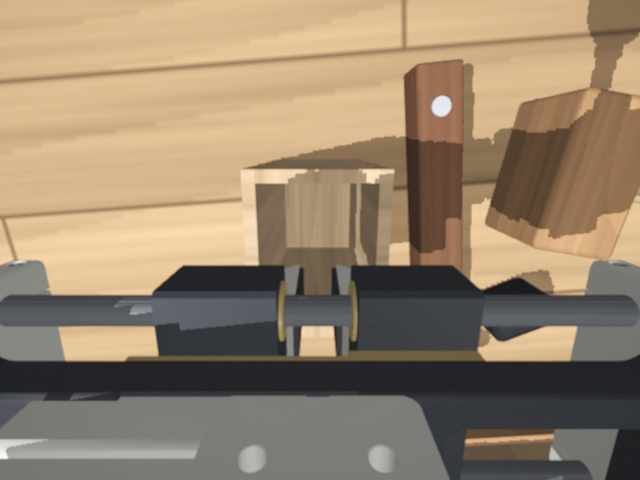

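Run:
```python
from h import *
s=cap('side')
K,M,p,_=s
for pt in ((415,222),(613,272)):
  u=unc([pt],230,20,3)[0]; d=M@np.linalg.inv(K)@np.array([*u,1]); 
  for off in (90,95): print(off,(p+d*((89+off)-p[1])/d[1]).round(1))
# trajectory
c,sn=np.cos,np.sin
bev=[(0,12),(-5,8),(-10,4),(-14,0)]  # rel to back edge
S=52
for h in (45,):
  for th in np.arange(0,1.6,.1):
    z=190*c(th)+82*sn(th)-h; A=190*sn(th)-82*c(th)
    # B allowed: each finger pt (u,z) inside -x inner wall if below rim
    lim=1e9
    for du,dz in bev+[(0,20),(0,30)]:
      zz=z+dz
      zb=(zz-8*sn(th))/c(th) if c(th)>1e-3 else 1e9
      if zb<=190: lim=min(lim,zb*sn(th)-8*c(th)-du)
    g=lim-A
    print('th %.2f tipz %.0f  A %.1f gap %.1f  centre: Apush %.1f Bpush %.1f'%(th,z,A,g,A+S/2,lim-S/2))
```

```text
90 [603.2 179.  301.4]
95 [601.8 184.  304.8]
90 [532.8 179.  299. ]
95 [532.3 184.  302.3]
th 0.00 tipz 145  A -82.0 gap 74.0  centre: Apush -56.0 Bpush -34.0
th 0.10 tipz 152  A -62.6 gap 71.1  centre: Apush -36.6 Bpush -17.6
th 0.20 tipz 158  A -42.6 gap 68.8  centre: Apush -16.6 Bpush 0.2
th 0.30 tipz 161  A -22.2 gap 67.3  centre: Apush 3.8 Bpush 19.1
th 0.40 tipz 162  A -1.5 gap 66.4  centre: Apush 24.5 Bpush 38.9
th 0.50 tipz 161  A 19.1 gap 69.1  centre: Apush 45.1 Bpush 62.2
th 0.60 tipz 158  A 39.6 gap 72.9  centre: Apush 65.6 Bpush 86.5
th 0.70 tipz 153  A 59.7 gap 999999940.3  centre: Apush 85.7 Bpush 999999974.0
th 0.80 tipz 146  A 79.2 gap 999999920.8  centre: Apush 105.2 Bpush 999999974.0
th 0.90 tipz 137  A 97.9 gap 999999902.1  centre: Apush 123.9 Bpush 999999974.0
th 1.00 tipz 127  A 115.6 gap 999999884.4  centre: Apush 141.6 Bpush 999999974.0
th 1.10 tipz 114  A 132.1 gap 999999867.9  centre: Apush 158.1 Bpush 999999974.0
th 1.20 tipz 100  A 147.4 gap 999999852.6  centre: Apush 173.4 Bpush 999999974.0
th 1.30 tipz 85  A 161.1 gap 999999838.9  centre: Apush 187.1 Bpush 999999974.0
th 1.40 tipz 68  A 173.3 gap 999999826.7  centre: Apush 199.3 Bpush 999999974.0
th 1.50 tipz 50  A 183.7 gap 999999816.3  centre: Apush 209.7 Bpush 999999974.0
```

arm_command:
  targets:
    - {"x": 0, "y": 0, "z": -1}
    - {"x": 0, "y": 0, "z": -2.5}
    - {"x": 0, "y": 0, "z": -4}
    - {"x": 0, "y": 0, "z": -5.5}
    - {"x": 0, "y": 0, "z": -7}
    - {"x": 0, "y": 0, "z": -8.2}
    - {"x": 0, "y": 0, "z": -9.1}
    - {"x": 0, "y": 0, "z": -9.1}
  fingers: 0.24

```text
$.targets[0]: bad value
```

Run:
```python
from h import *
s=cap('side','d2');crop(s,330,20,530,220,3.5,'d2c')
c=cap('scene','s2');crop(c,130,20,330,200,3.5,'s2c')
c,sn=np.cos,np.sin
bev=[(0,12),(-5,8),(-10,4),(-14,0)]
S=60;h=50
piv=np.array([560.3,44.1]);U=-np.array([c(1.499),sn(1.499)])
for th in np.arange(0,1.6,.05):
    if th>.7: h=max(25,50-(th-.7)*30)
    z=190*c(th)+82*sn(th)-h; A=190*sn(th)-82*c(th)
    lim=9999
    for du,dz in bev+[(0,20),(0,30)]:
      zb=(z+dz-8*sn(th))/c(th)
      if zb<=190: lim=min(lim,zb*sn(th)-8*c(th)-du)
    a=piv+(A+S/2)*U; b=piv+(lim-S/2)*U
    print('th %.2f z %.0f slack %.1f A: %s B: %s'%(th,z,lim-A-S,a.round(1),b.round(1)))
```

```text
th 0.00 z 140 slack 14.0 A: [564.  96.] B: [563.  82.]
th 0.05 z 144 slack 12.2 A: [563.3  86.4] B: [562.5  74.2]
th 0.10 z 147 slack 10.6 A: [562.6  76.6] B: [561.9  66.1]
th 0.15 z 150 slack 9.1 A: [561.9  66.7] B: [561.3  57.7]
th 0.20 z 153 slack 7.8 A: [561.2  56.7] B: [560.6  48.9]
th 0.25 z 154 slack 6.7 A: [560.5  46.5] B: [560.   39.9]
th 0.30 z 156 slack 5.7 A: [559.7  36.3] B: [559.3  30.6]
th 0.35 z 157 slack 4.9 A: [559.  26.] B: [558.6  21.1]
th 0.40 z 157 slack 4.3 A: [558.3  15.7] B: [558.   11.4]
th 0.45 z 157 slack 3.8 A: [557.5   5.4] B: [557.2   1.6]
th 0.50 z 156 slack 3.6 A: [556.8  -4.9] B: [556.5  -8.5]
th 0.55 z 155 slack 6.1 A: [556.  -15.2] B: [555.6 -21.2]
th 0.60 z 153 slack 5.9 A: [555.3 -25.3] B: [554.9 -31.2]
th 0.65 z 151 slack 8.0 A: [554.6 -35.4] B: [554.  -43.4]
th 0.70 z 148 slack 8.6 A: [553.9 -45.4] B: [553.2 -54. ]
th 0.75 z 146 slack 9869.5 A: [553.2 -55.2] B: [ -154.8 -9899.2]
th 0.80 z 144 slack 9859.8 A: [552.5 -64.8] B: [ -154.8 -9899.2]
th 0.85 z 142 slack 9850.4 A: [551.8 -74.2] B: [ -154.8 -9899.2]
th 0.90 z 138 slack 9841.1 A: [551.1 -
[... 189 characters left out ...]
[ 549.3 -109.5] B: [ -154.8 -9899.2]
th 1.10 z 121 slack 9806.9 A: [ 548.7 -117.6] B: [ -154.8 -9899.2]
th 1.15 z 116 slack 9799.1 A: [ 548.1 -125.4] B: [ -154.8 -9899.2]
th 1.20 z 110 slack 9791.6 A: [ 547.6 -132.8] B: [ -154.8 -9899.2]
th 1.25 z 104 slack 9784.5 A: [ 547.1 -139.9] B: [ -154.8 -9899.2]
th 1.30 z 98 slack 9777.9 A: [ 546.6 -146.5] B: [ -154.8 -9899.2]
th 1.35 z 91 slack 9771.6 A: [ 546.1 -152.8] B: [ -154.8 -9899.2]
th 1.40 z 84 slack 9765.7 A: [ 545.7 -158.7] B: [ -154.8 -9899.2]
th 1.45 z 77 slack 9760.3 A: [ 545.3 -164.1] B: [ -154.8 -9899.2]
th 1.50 z 69 slack 9755.3 A: [ 545.  -169.1] B: [ -154.8 -9899.2]
th 1.55 z 61 slack 9750.7 A: [ 544.6 -173.6] B: [ -154.8 -9899.2]
```

View pics/s2c.png

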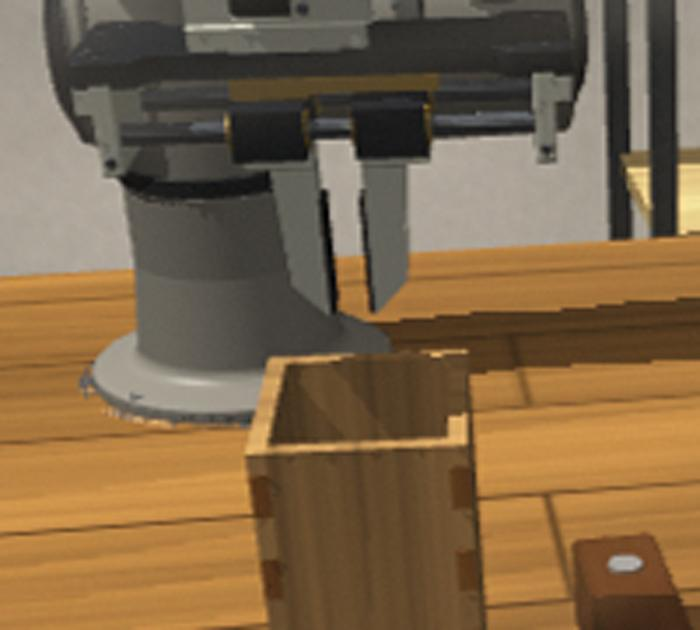

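View pics/d2c.png

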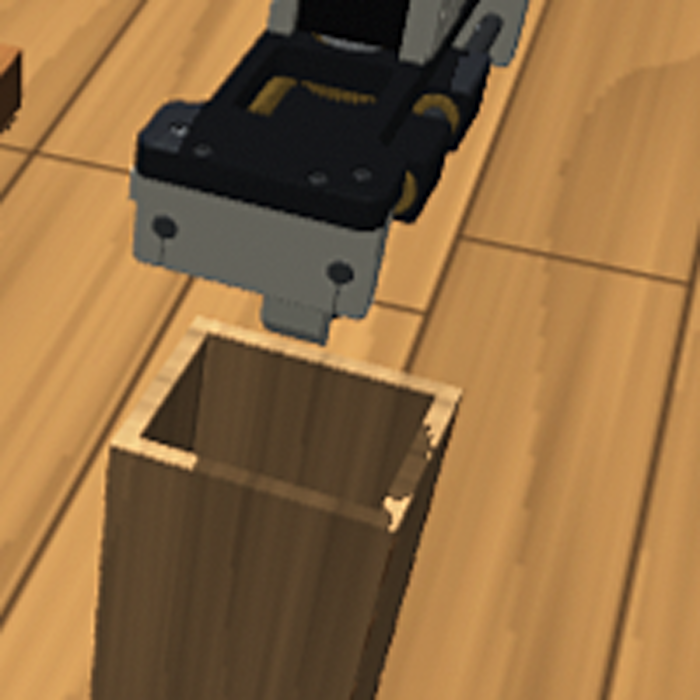

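arm_command:
  targets:
    - {"x": 0, "y": 0, "z": -1, "roll": 0}
    - {"x": 0, "y": 0, "z": -2.5, "roll": 0}
    - {"x": 0, "y": 0, "z": -4, "roll": 0}
    - {"x": 0, "y": 0, "z": -5.5, "roll": 0}
    - {"x": 0, "y": 0, "z": -7, "roll": 0}
    - {"x": 0, "y": 0, "z": -8.2, "roll": 0}
    - {"x": 0, "y": 0, "z": -9.1, "roll": 0}
    - {"x": 0, "y": 0, "z": -9.1, "roll": 0}
  fingers: 0.24

```text
time: 2.58
tool_pos: [562.2, 89.0, 138.3]
tcp_rot: [-3.141, -0.004, 3.07]
contact_force: [0.3, 0.6, 0.5]
grip_width: 22.3
```

Run:
```python
from h import *
c=cap('scene','s2b');crop(c,130,20,330,270,3,'s2c')
```

```text
(no output)
```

View pics/s2c.png

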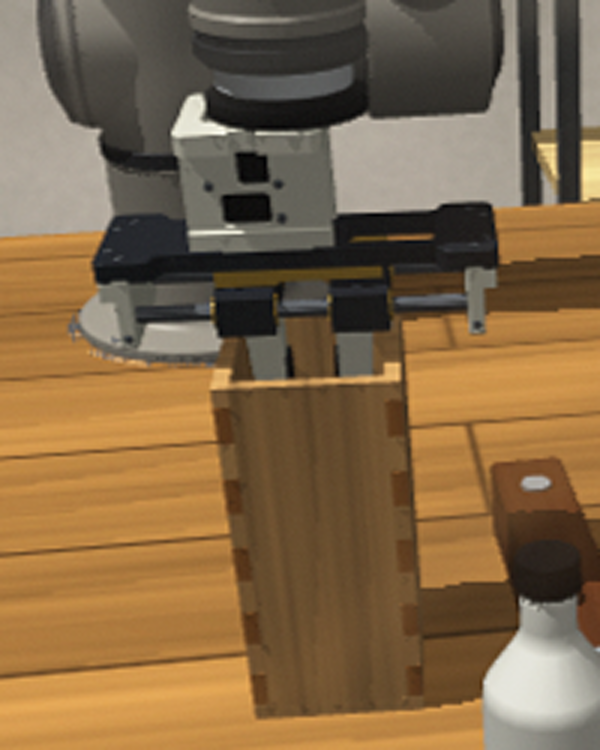

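arm_command:
  targets:
    - {"x": -0.05, "y": -0.5, "z": 0, "roll": 0}
    - {"x": -0.08, "y": -0.8, "z": 0.1, "roll": 0}
    - {"x": -0.1, "y": -1.1, "z": 0.25, "roll": 0}
    - {"x": -0.12, "y": -1.5, "z": 0.35, "roll": 0}
    - {"x": -0.15, "y": -1.9, "z": 0.5, "roll": 0}
    - {"x": -0.17, "y": -2.3, "z": 0.65, "roll": 0}
    - {"x": -0.2, "y": -2.7, "z": 0.8, "roll": 0}
    - {"x": -0.22, "y": -3.1, "z": 0.95, "roll": 0}

```text
time: 3.3
tool_pos: [561.3, 57.6, 150.5]
tcp_rot: [3.141, 0.0, 3.071]
contact_force: [-0.1, 1.5, -0.8]
grip_width: 21.8
```

Run:
```python
from h import *
c=cap('scene','s3');crop(c,130,20,330,270,3,'s3c')
```

```text
(no output)
```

View pics/s3c.png

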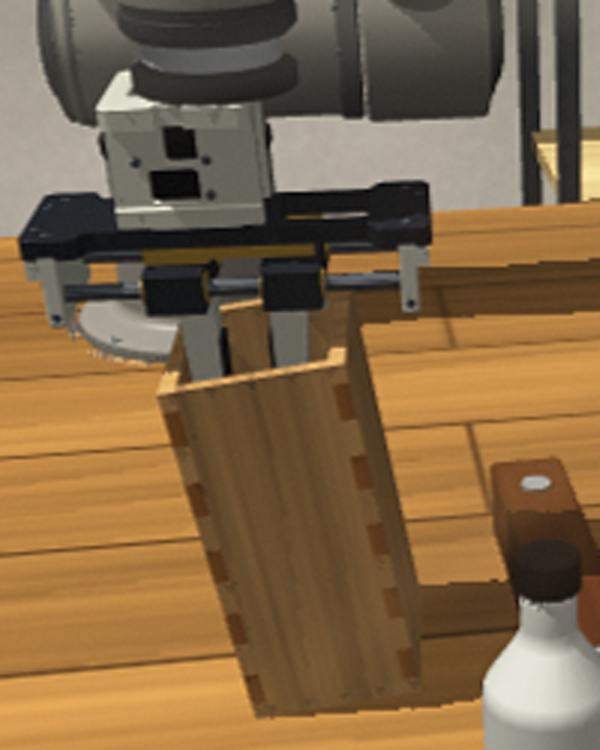

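arm_command:
  targets:
    - {"x": -0.03, "y": -0.4, "z": 0.1, "roll": 0}
    - {"x": -0.07, "y": -0.9, "z": 0.25, "roll": 0}
    - {"x": -0.1, "y": -1.35, "z": 0.35, "roll": 0}
    - {"x": -0.13, "y": -1.8, "z": 0.45, "roll": 0}
    - {"x": -0.17, "y": -2.3, "z": 0.5, "roll": 0}
    - {"x": -0.2, "y": -2.75, "z": 0.6, "roll": 0}
    - {"x": -0.24, "y": -3.2, "z": 0.65, "roll": 0}
    - {"x": -0.27, "y": -3.7, "z": 0.7, "roll": 0}

```text
time: 4.02
tool_pos: [558.6, 20.5, 157.3]
tcp_rot: [3.142, 0.0, 3.071]
contact_force: [0.3, 1.0, -0.1]
grip_width: 21.7
```

Run:
```python
from h import *
c=cap('scene','s4');crop(c,100,20,330,270,3,'s4c')
```

```text
(no output)
```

View pics/s4c.png

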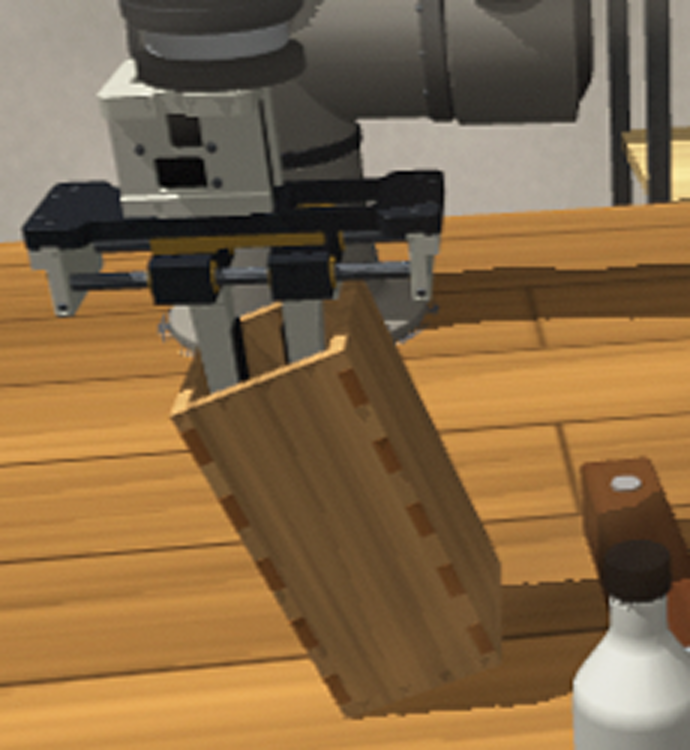

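arm_command:
  targets:
    - {"x": -0.03, "y": -0.35, "z": 0, "roll": 0}
    - {"x": -0.05, "y": -0.7, "z": 0, "roll": 0}
    - {"x": -0.08, "y": -1.05, "z": 0, "roll": 0}
    - {"x": -0.1, "y": -1.4, "z": 0, "roll": 0}
    - {"x": -0.13, "y": -1.75, "z": 0, "roll": 0}
    - {"x": -0.15, "y": -2.1, "z": -0.05, "roll": 0}
    - {"x": -0.18, "y": -2.45, "z": -0.1, "roll": 0}
    - {"x": -0.2, "y": -2.8, "z": -0.1, "roll": 0}

```text
time: 4.73
tool_pos: [556.5, -7.3, 156.1]
tcp_rot: [3.142, -0.0, 3.071]
contact_force: [-0.5, -0.5, 1.2]
grip_width: 22.1
```

Run:
```python
from h import *
c=cap('scene','s5');crop(c,70,20,330,270,3,'s5c')
```

```text
(no output)
```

View pics/s5c.png

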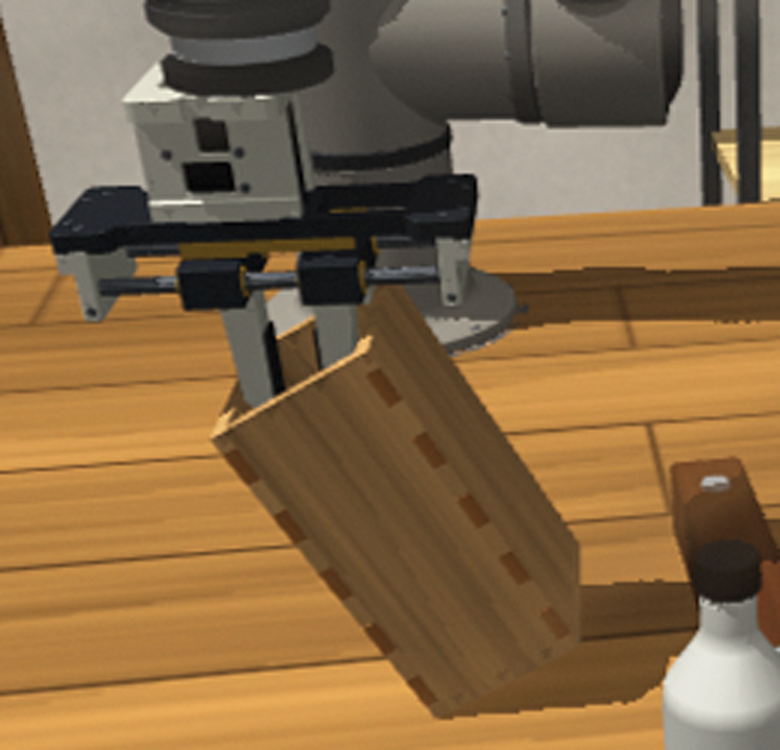

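arm_command:
  targets:
    - {"x": -0.03, "y": -0.45, "z": -0.05, "roll": 0}
    - {"x": -0.07, "y": -0.95, "z": -0.15, "roll": 0}
    - {"x": -0.1, "y": -1.4, "z": -0.2, "roll": 0}
    - {"x": -0.14, "y": -1.9, "z": -0.3, "roll": 0}
    - {"x": -0.17, "y": -2.4, "z": -0.4, "roll": 0}
    - {"x": -0.2, "y": -2.85, "z": -0.5, "roll": 0}
    - {"x": -0.23, "y": -3.3, "z": -0.6, "roll": 0}
    - {"x": -0.27, "y": -3.8, "z": -0.7, "roll": 0}

```text
time: 5.45
tool_pos: [553.9, -45.5, 149.1]
tcp_rot: [3.141, -0.0, 3.071]
contact_force: [1.3, -0.9, 0.2]
grip_width: 22.0
```

Run:
```python
from h import *
c=cap('scene','s6');crop(c,70,20,330,270,3,'s6c')
```

```text
(no output)
```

View pics/s6c.png

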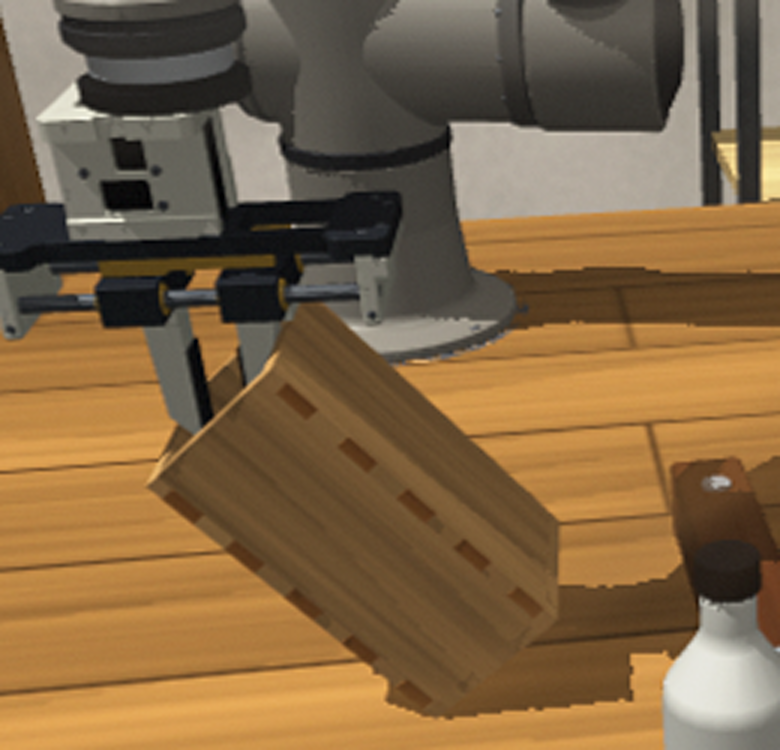

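Run:
```python
import cv2
a=cv2.imread('pics/s6.png')[200:280,180:280]; b=cv2.imread('pics/s5.png')[200:280,180:280]
cv2.imwrite('pics/s6z.png',cv2.resize(cv2.hconcat([b,a]),None,fx=4,fy=4,interpolation=cv2.INTER_CUBIC))
```

```text
(no output)
```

View pics/s6z.png

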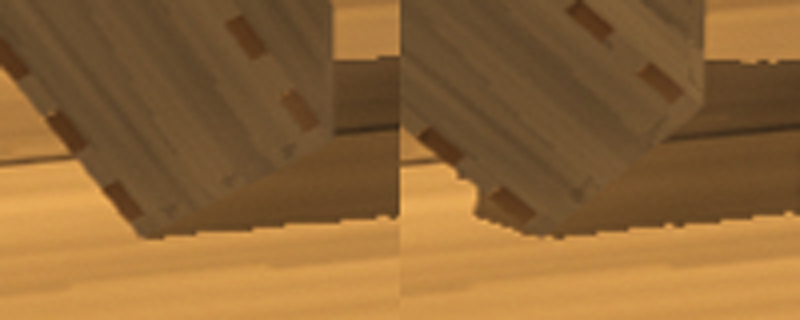

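arm_command:
  targets:
    - {"x": -0.03, "y": -0.5, "z": -0.1, "roll": 0}
    - {"x": -0.07, "y": -1.0, "z": -0.2, "roll": 0}
    - {"x": -0.1, "y": -1.45, "z": -0.3, "roll": 0}
    - {"x": -0.14, "y": -1.95, "z": -0.45, "roll": 0}
    - {"x": -0.17, "y": -2.4, "z": -0.6, "roll": 0}
    - {"x": -0.2, "y": -2.9, "z": -0.75, "roll": 0}
    - {"x": -0.23, "y": -3.35, "z": -0.9, "roll": 0}
    - {"x": -0.27, "y": -3.8, "z": -1.1, "roll": 0}

```text
time: 6.17
tool_pos: [551.2, -83.5, 138.1]
tcp_rot: [3.142, 0.0, 3.071]
contact_force: [0.3, -0.4, -1.2]
grip_width: 22.1
```

Run:
```python
from h import *
c=cap('scene','s7');crop(c,30,20,290,270,3,'s7c')
```

```text
(no output)
```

View pics/s7c.png

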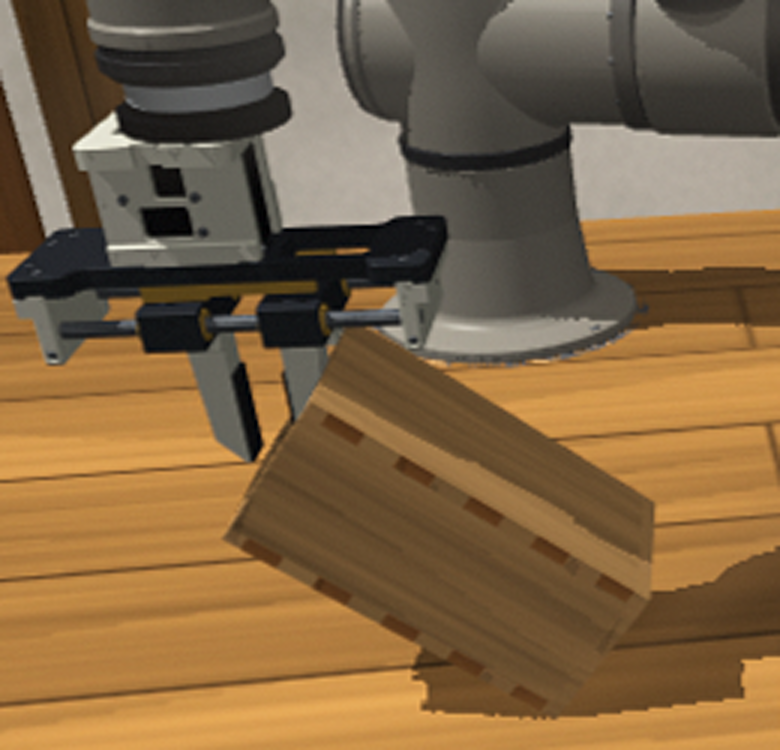

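arm_command:
  targets:
    - {"x": -0.03, "y": -0.45, "z": -0.2, "roll": 0}
    - {"x": -0.06, "y": -0.9, "z": -0.4, "roll": 0}
    - {"x": -0.09, "y": -1.35, "z": -0.6, "roll": 0}
    - {"x": -0.12, "y": -1.75, "z": -0.8, "roll": 0}
    - {"x": -0.15, "y": -2.2, "z": -1.0, "roll": 0}
    - {"x": -0.18, "y": -2.6, "z": -1.2, "roll": 0}
    - {"x": -0.21, "y": -3.0, "z": -1.4, "roll": 0}
    - {"x": -0.24, "y": -3.4, "z": -1.6, "roll": 0}

```text
time: 6.88
tool_pos: [548.8, -117.4, 122.0]
tcp_rot: [3.142, -0.0, 3.071]
contact_force: [-0.1, 0.0, -1.3]
grip_width: 22.0
```

Run:
```python
from h import *
c=cap('scene','s8');crop(c,0,20,260,270,3,'s8c')
```

```text
(no output)
```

View pics/s8c.png

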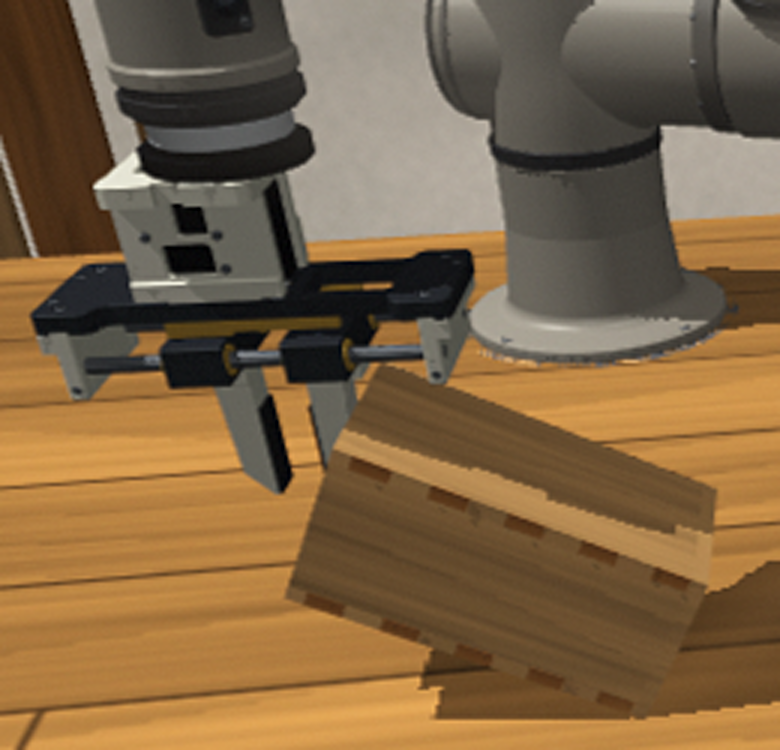

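arm_command:
  targets:
    - {"x": -0.02, "y": -0.3, "z": -0.2, "roll": 0}
    - {"x": -0.04, "y": -0.6, "z": -0.4, "roll": 0}
    - {"x": -0.06, "y": -0.85, "z": -0.6, "roll": 0}
    - {"x": -0.08, "y": -1.15, "z": -0.8, "roll": 0}
    - {"x": -0.1, "y": -1.4, "z": -1.0, "roll": 0}
    - {"x": -0.12, "y": -1.7, "z": -1.2, "roll": 0}
    - {"x": -0.14, "y": -1.95, "z": -1.4, "roll": 0}
    - {"x": -0.16, "y": -2.2, "z": -1.6, "roll": 0}

```text
time: 7.6
tool_pos: [547.2, -139.3, 106.0]
tcp_rot: [3.142, 0.0, 3.071]
contact_force: [-0.3, -0.7, 0.1]
grip_width: 22.0
```

Run:
```python
from h import *
c=cap('scene','s9');crop(c,0,20,260,270,3,'s9c')
```

```text
(no output)
```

View pics/s9c.png

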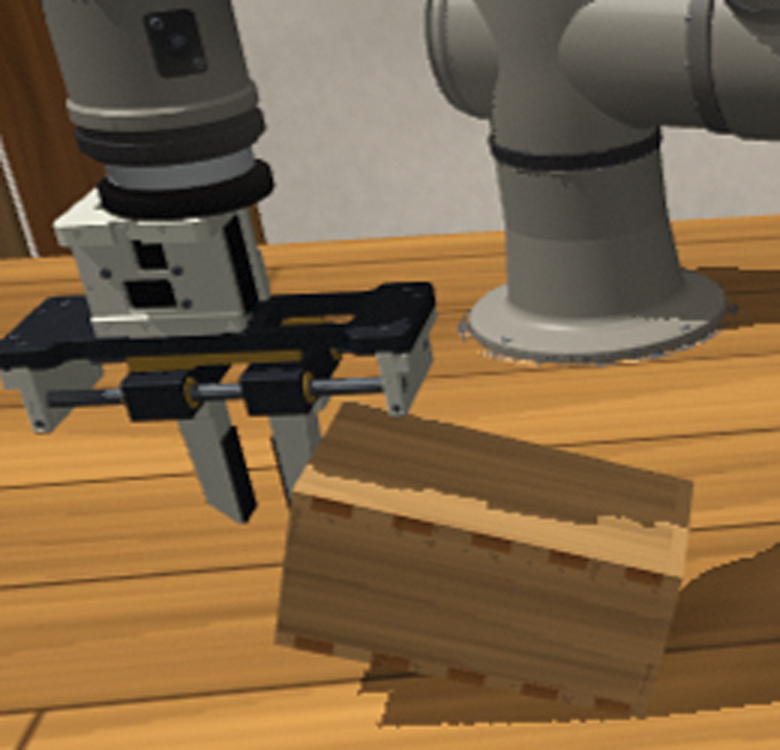

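arm_command:
  targets:
    - {"x": -0.02, "y": -0.25, "z": -0.2, "roll": 0}
    - {"x": -0.04, "y": -0.5, "z": -0.45, "roll": 0}
    - {"x": -0.06, "y": -0.75, "z": -0.65, "roll": 0}
    - {"x": -0.07, "y": -1.0, "z": -0.9, "roll": 0}
    - {"x": -0.09, "y": -1.2, "z": -1.1, "roll": 0}
    - {"x": -0.11, "y": -1.45, "z": -1.35, "roll": 0}
    - {"x": -0.12, "y": -1.7, "z": -1.6, "roll": 0}
    - {"x": -0.14, "y": -1.9, "z": -1.8, "roll": 0}

```text
time: 8.32
tool_pos: [545.8, -158.3, 87.9]
tcp_rot: [3.142, -0.0, 3.071]
contact_force: [-0.6, -1.5, -1.1]
grip_width: 22.1
```

Run:
```python
from h import *
c=cap('scene','s10');crop(c,0,20,260,270,3,'s10c')
```

```text
(no output)
```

View pics/s10c.png

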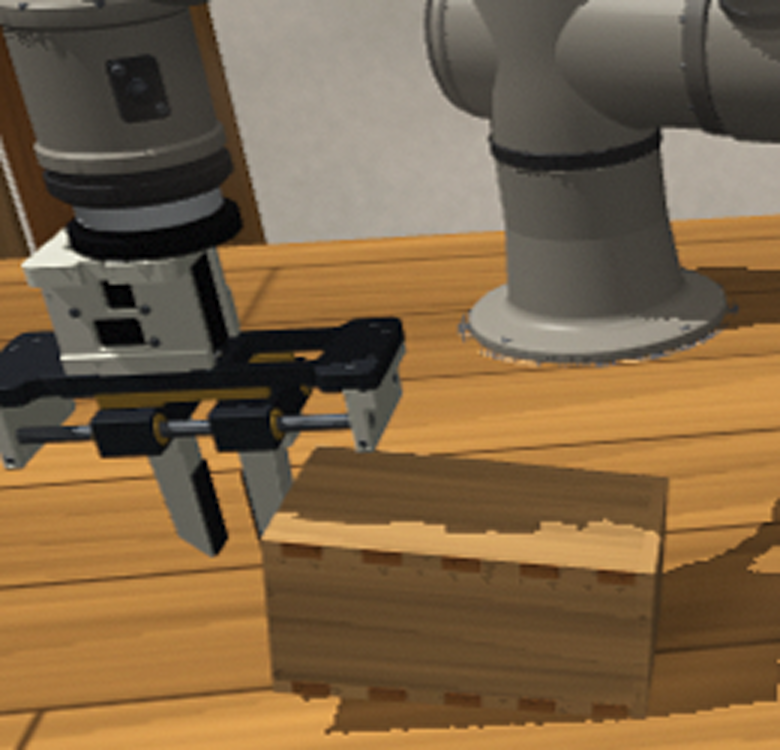

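arm_command:
  targets:
    - {"x": -0.02, "y": -0.22, "z": -0.35, "roll": 0}
    - {"x": -0.03, "y": -0.44, "z": -0.7, "roll": 0}
    - {"x": -0.05, "y": -0.66, "z": -1.1, "roll": 0}
    - {"x": -0.06, "y": -0.87, "z": -1.5, "roll": 0}
    - {"x": -0.08, "y": -1.08, "z": -1.9, "roll": 0}
    - {"x": -0.09, "y": -1.28, "z": -2.3, "roll": 0}
    - {"x": -0.11, "y": -1.47, "z": -2.65, "roll": 0}
    - {"x": -0.12, "y": -1.65, "z": -3.0, "roll": 0}

```text
time: 9.03
tool_pos: [544.6, -174.5, 57.8]
tcp_rot: [3.141, -0.0, 3.071]
contact_force: [-0.6, 0.2, 0.6]
grip_width: 21.8
```

Run:
```python
from h import *
c=cap('scene','s11');crop(c,0,60,260,310,3,'s11c')
```

```text
(no output)
```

View pics/s11c.png

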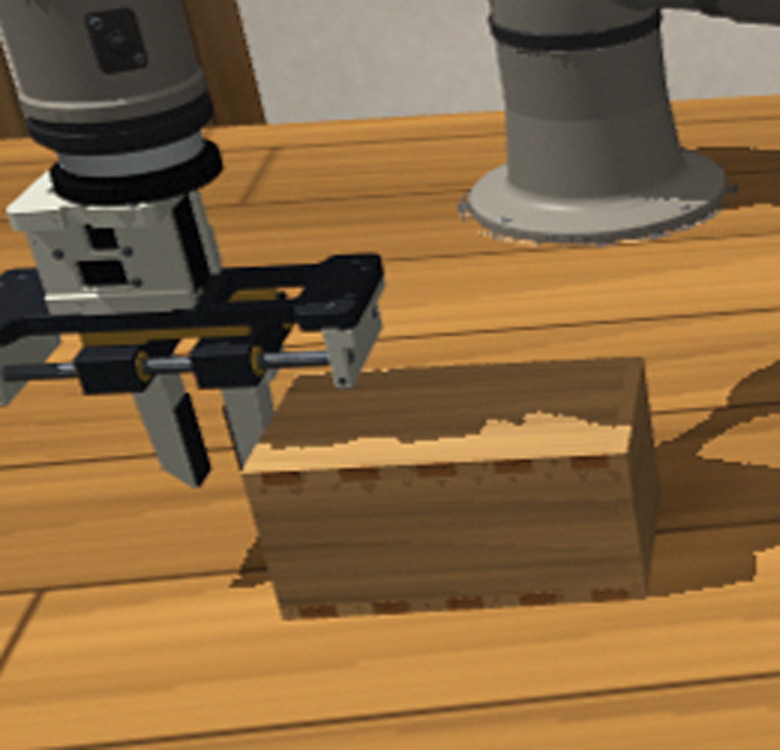

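arm_command:
  targets:
    - {"x": 0, "y": -0.2, "z": 0, "roll": 0}
    - {"x": 0, "y": -0.4, "z": 0, "roll": 0}
    - {"x": 0, "y": -0.7, "z": 0, "roll": 0}
    - {"x": 0, "y": -1.2, "z": 0, "roll": 0}
    - {"x": 0, "y": -2.2, "z": 0, "roll": 0}
    - {"x": 0, "y": -4, "z": 0, "roll": 0}
    - {"x": 0, "y": -6, "z": 2, "roll": 0}
    - {"x": 0, "y": -6, "z": 4, "roll": 0}

```text
time: 9.75
tool_pos: [544.0, -238.1, 97.9]
tcp_rot: [-3.141, -0.001, 3.069]
contact_force: [0.2, -0.0, 0.0]
grip_width: 21.9
```

Run:
```python
from h import *
s=cap('side','d12');c=cap('scene','s12');crop(s,270,20,590,300,2.5,'d12c');crop(c,0,60,260,310,3,'s12c')
```

```text
(no output)
```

View pics/d12c.png

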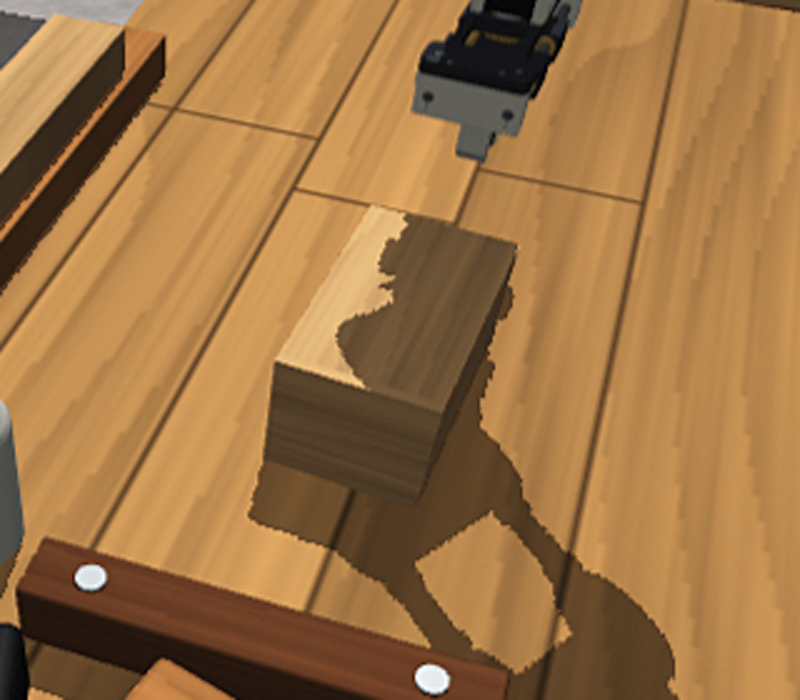

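View pics/s12c.png

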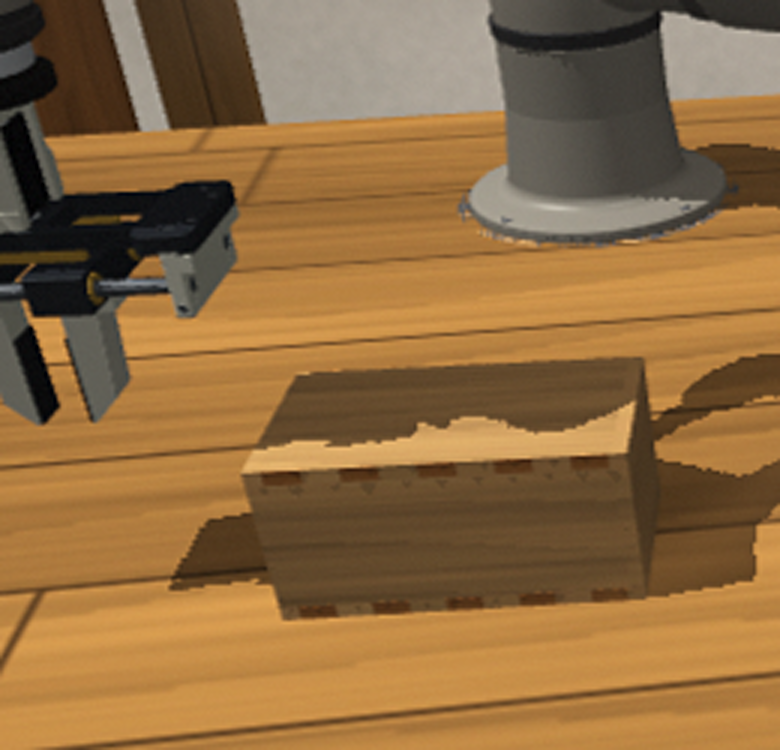

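Box is flat on its side. Measure its pose (top corners at z=90) and the stop once more.

Run:
```python
from h import *
np.set_printoptions(precision=1,suppress=True)
s=cap('side');c=cap('scene')
def rep(n,cm,pts,z):
    p=[onz(cm,u,z) for u in pts]; print(n,*[q[:2] for q in p])
    for a,b in zip(p,p[1:]+p[:1]): d=b-a; print('   len %.1f ang %.3f'%(np.hypot(*d[:2]),np.arctan2(d[1],d[0])))
    print('   c',np.mean(p,0)[:2])
rep('top side',s,unc([(371,205),(517,243),(441,413),(273,363)],270,20,2.5),90)
rep('base edge side',s,unc([(265,462),(418,502)],270,20,2.5),0)
rep('top scene',c,unc([(294,374),(643,357),(629,455),(242,474)],0,60,3),90)
rep('stop side',s,unc([(43,538),(507,676)],270,20,2.5),50)
# fit line for the stop's working top edge
```

```text
top side [ 600.2 -146.5] [ 493.2 -139.2] [505.6  50.3] [614.2  44.6]
   len 107.2 ang 3.073
   len 189.9 ang 1.506
   len 108.8 ang -0.052
   len 191.6 ang -1.644
   c [553.3 -47.7]
base edge side [611.7  44.4] [504.5  41.6]
   len 107.3 ang -3.116
   len 107.3 ang 0.026
   c [558.1  43. ]
top scene [ 492.  -142.5] [505.8  48.3] [617.   41.7] [ 601.7 -148.1]
   len 191.3 ang 1.498
   len 111.4 ang -0.059
   len 190.4 ang -1.651
   len 109.9 ang 3.091
   c [554.1 -50.2]
stop side [705.3 201. ] [429.2 195.8]
   len 276.2 ang -3.123
   len 276.2 ang 0.019
   c [567.3 198.4]
```

arm_command:
  targets:
    - {"x": 0.6, "y": 0, "z": 0, "roll": -0.12}
    - {"x": 0.6, "y": 0, "z": 0, "roll": -0.24}
    - {"x": 0.6, "y": 0, "z": 0, "roll": -0.36}
    - {"x": 0.6, "y": 0, "z": 0, "roll": -0.48}
    - {"x": 0.6, "y": 0, "z": 0, "roll": -0.6}
    - {"x": 0.6, "y": 0, "z": 0, "roll": -0.72}
    - {"x": 0.6, "y": 0, "z": 0, "roll": -0.84}
    - {"x": 0.6, "y": 0, "z": 0, "roll": -0.96}
  fingers: 1.0

```text
time: 10.62
tool_pos: [549.9, -233.8, 96.8]
tcp_rot: [-3.14, -0.002, 2.105]
contact_force: [-0.4, -0.9, 0.2]
grip_width: 70.5
```

arm_command:
  targets:
    - {"x": 0, "y": 0, "z": -1, "roll": -0.12}
    - {"x": 0, "y": 0, "z": -2.5, "roll": -0.24}
    - {"x": 0, "y": 0, "z": -4, "roll": -0.36}
    - {"x": 0, "y": 0, "z": -5.5, "roll": -0.48}
    - {"x": 0, "y": 1.5, "z": -6.4, "roll": -0.515}
    - {"x": 0, "y": 3.5, "z": -6.4, "roll": -0.515}
    - {"x": 0, "y": 5, "z": -6.4, "roll": -0.515}
    - {"x": 0, "y": 5.5, "z": -6.4, "roll": -0.515}

```text
time: 11.28
tool_pos: [549.8, -176.9, 33.3]
tcp_rot: [-3.139, -0.002, 1.598]
contact_force: [-0.3, -0.2, 0.3]
grip_width: 91.9
```

Run:
```python
from h import *
o=bot.get_obs();print(o['tool_pos'],o['tcp_rot'],o['contact_force'])
c=cap('scene','s13');crop(c,0,60,260,310,3,'s13c');w=cap('wrist','w13')
```

```text
[ 549.84744067 -176.86758605   33.27379373] [-3.13938965e+00 -1.57607220e-03  1.59804953e+00] [-0.34916844 -0.19564423  0.25597461]
```

View pics/s13c.png

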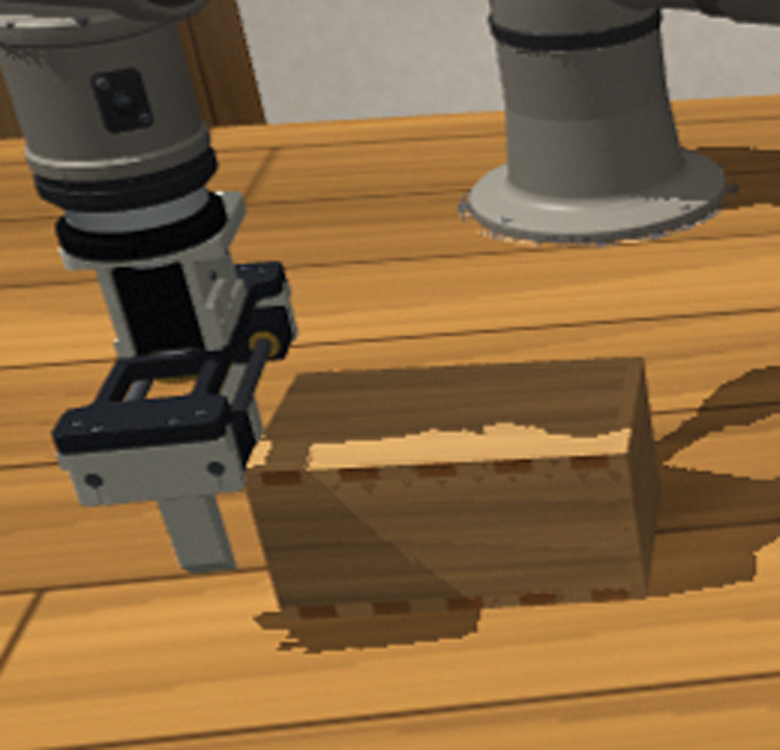

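View pics/w13.png

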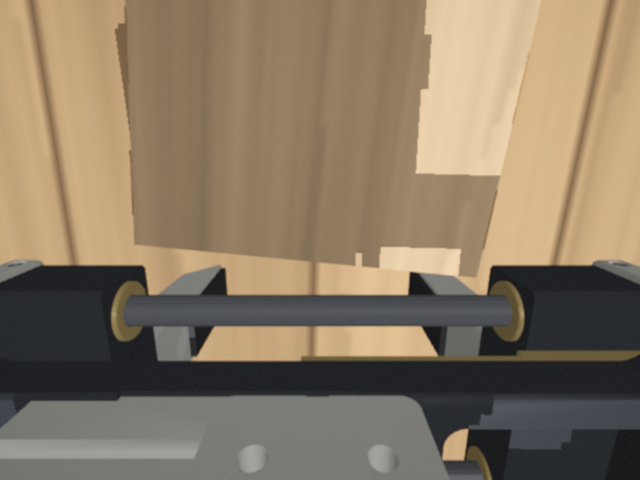

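arm_command:
  targets:
    - {"x": 0, "y": 0.6, "z": 0, "roll": 0}
    - {"x": 0, "y": 1.1, "z": 0, "roll": 0}
    - {"x": 0, "y": 1.5, "z": 0, "roll": 0}
    - {"x": 0, "y": 1.9, "z": 0, "roll": 0}
    - {"x": -0.05, "y": 2.3, "z": 0, "roll": 0}
    - {"x": -0.05, "y": 2.7, "z": 0, "roll": 0}
    - {"x": -0.1, "y": 3.1, "z": 0, "roll": 0}
    - {"x": -0.1, "y": 3.5, "z": 0, "roll": 0}

```text
time: 12.05
tool_pos: [549.8, -144.4, 34.4]
tcp_rot: [3.141, 0.0, 1.596]
contact_force: [1.1, -1.8, -0.7]
grip_width: 91.8
```

Run:
```python
from h import *
c=cap('scene','s14');crop(c,0,60,260,310,3,'s14c');w=cap('wrist','w14')
```

```text
(no output)
```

View pics/w14.png

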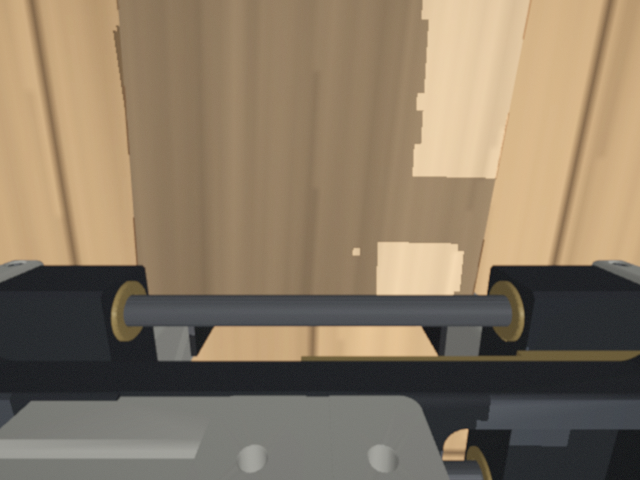

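arm_command:
  targets:
    - {"x": 0, "y": 0.4, "z": 0, "roll": 0}
    - {"x": 0, "y": 0.8, "z": 0, "roll": 0}
    - {"x": -0.02, "y": 1.2, "z": 0, "roll": 0}
    - {"x": -0.03, "y": 1.6, "z": 0, "roll": 0}
    - {"x": -0.04, "y": 2.0, "z": 0, "roll": 0}
    - {"x": -0.06, "y": 2.5, "z": 0, "roll": 0}
    - {"x": -0.07, "y": 3.0, "z": 0, "roll": 0}
    - {"x": -0.08, "y": 3.5, "z": 0, "roll": 0}

```text
time: 12.82
tool_pos: [548.7, -109.0, 34.3]
tcp_rot: [-3.142, 0.0, 1.596]
contact_force: [-0.1, -3.1, 0.7]
grip_width: 91.6
```

Run:
```python
from h import *
s=cap('side','d15');crop(s,270,60,550,320,2.8,'d15c');c=cap('scene','s15');crop(c,0,60,260,310,3,'s15c');
```

```text
(no output)
```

View pics/d15c.png

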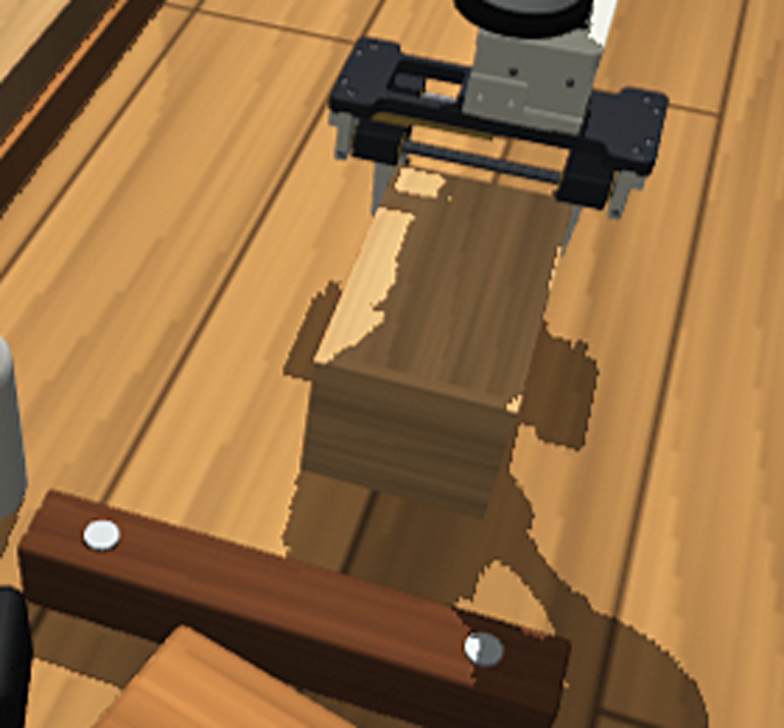

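Run:
```python
from h import *
s=cap('side')
p=[onz(s,u,90) for u in unc([(314,358),(520,410)],270,60,2.8)];print(p,np.arctan2(*(p[0]-p[1])[1::-1]))
p=[onz(s,u,0) for u in unc([(303,472),(487,516)],270,60,2.8)];print(p)
p=[onz(s,u,50) for u in unc([(49,490),(569,642)],270,60,2.8)];print(p,np.arctan2(*(p[0]-p[1])[1::-1]))
```

```text
[array([594.55552983,  91.88367455,  90.        ]), array([483.37581984,  89.15754391,  90.        ])] 0.024515125023843842
[array([591.50084452,  95.00525001,   0.        ]), array([482.83473447,  87.5641939 ,   0.        ])]
[array([705.14208244, 200.495188  ,  50.        ]), array([429.06279578, 193.79016333,  50.        ])] 0.024281817429109644
```

arm_command:
  targets:
    - {"x": 0, "y": -0.7, "z": 0, "roll": 0}
    - {"x": 0, "y": -1.3, "z": 0, "roll": 0}
    - {"x": -0.4, "y": -1.3, "z": 0, "roll": 0}
    - {"x": -0.8, "y": -1.3, "z": 0, "roll": 0}
    - {"x": -0.8, "y": -0.8, "z": 0, "roll": 0}
    - {"x": -0.8, "y": -0.4, "z": 0, "roll": 0}
    - {"x": -0.8, "y": 0, "z": 0, "roll": 0}
    - {"x": -0.8, "y": 0.4, "z": 0, "roll": 0}

```text
time: 13.63
tool_pos: [540.9, -105.1, 34.3]
tcp_rot: [3.141, 0.0, 1.596]
contact_force: [-0.0, -3.0, -0.5]
grip_width: 91.7
```

arm_command:
  targets:
    - {"x": 0, "y": 0.4, "z": 0, "roll": 0}
    - {"x": 0, "y": 0.8, "z": 0, "roll": 0}
    - {"x": -0.02, "y": 1.2, "z": 0, "roll": 0}
    - {"x": -0.03, "y": 1.7, "z": 0, "roll": 0}
    - {"x": -0.04, "y": 2.2, "z": 0, "roll": 0}
    - {"x": -0.06, "y": 2.7, "z": 0, "roll": 0}
    - {"x": -0.07, "y": 3.2, "z": 0, "roll": 0}
    - {"x": -0.09, "y": 3.7, "z": 0, "roll": 0}

```text
time: 14.3
tool_pos: [540.0, -68.0, 34.3]
tcp_rot: [3.141, 0.0, 1.596]
contact_force: [0.5, -2.9, -0.9]
grip_width: 92.0
```

Run:
```python
from h import *
s=cap('side','d16');crop(s,270,60,550,320,2.8,'d16c')
```

```text
(no output)
```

View pics/d16c.png

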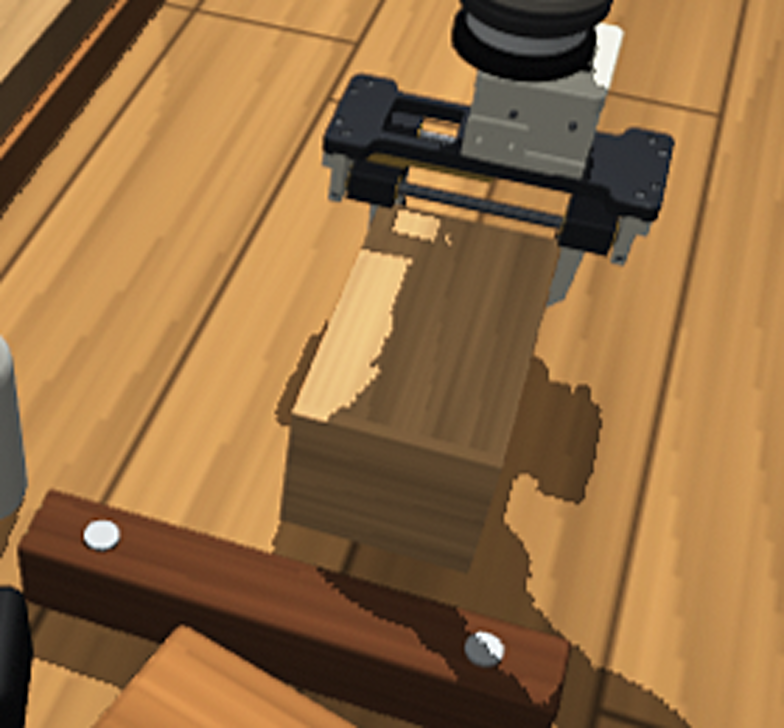

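arm_command:
  targets:
    - {"x": -0.01, "y": 0.5, "z": 0, "roll": 0}
    - {"x": -0.02, "y": 1.1, "z": 0, "roll": 0}
    - {"x": -0.04, "y": 1.7, "z": 0, "roll": 0}
    - {"x": -0.05, "y": 2.3, "z": 0, "roll": 0}
    - {"x": -0.07, "y": 2.9, "z": 0, "roll": 0}
    - {"x": -0.08, "y": 3.5, "z": 0, "roll": 0}
    - {"x": -0.1, "y": 4.1, "z": 0, "roll": 0}
    - {"x": -0.11, "y": 4.5, "z": 0, "roll": 0}

```text
time: 15.02
tool_pos: [538.8, -22.7, 34.3]
tcp_rot: [3.141, -0.0, 1.596]
contact_force: [0.2, -4.0, 0.2]
grip_width: 92.1
```

arm_command:
  targets:
    - {"x": -0.01, "y": 0.2, "z": 0, "roll": 0}
    - {"x": -0.01, "y": 0.4, "z": 0, "roll": 0}
    - {"x": -0.02, "y": 0.6, "z": 0, "roll": 0}
    - {"x": -0.02, "y": 0.8, "z": 0, "roll": 0}
    - {"x": -0.02, "y": 1.0, "z": 0, "roll": 0}
    - {"x": -0.03, "y": 1.2, "z": 0, "roll": 0}
    - {"x": -0.03, "y": 1.4, "z": 0, "roll": 0}
    - {"x": -0.03, "y": 1.5, "z": 0, "roll": 0}

```text
time: 15.68
tool_pos: [538.5, -8.3, 34.3]
tcp_rot: [3.141, 0.0, 1.596]
contact_force: [0.6, -4.0, 1.5]
grip_width: 91.7
```

Run:
```python
from h import *
s=cap('side','d17');crop(s,270,90,530,340,3,'d17c')
```

```text
(no output)
```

View pics/d17c.png

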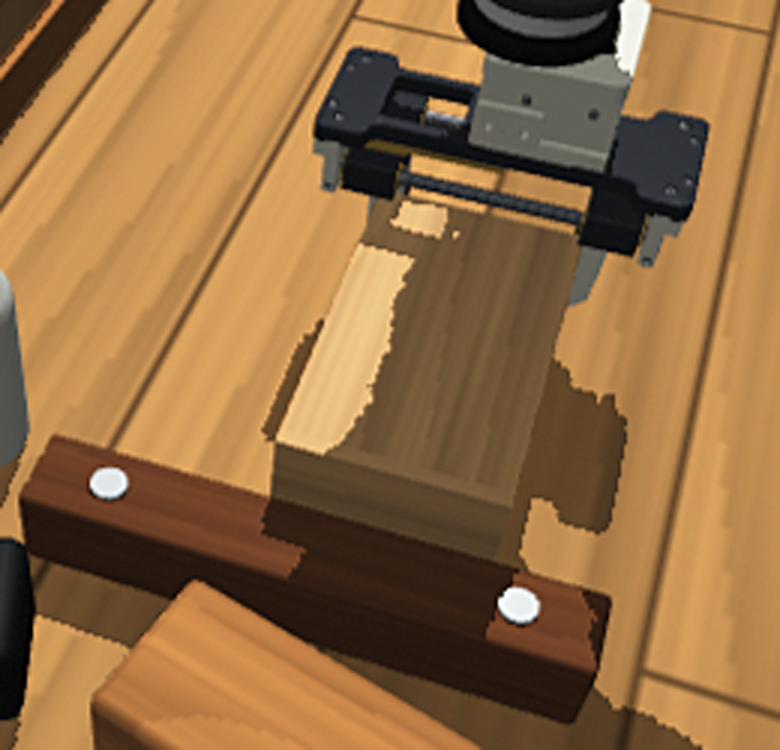

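Very near the stop; creep in 1 mm rows until the force rises.

arm_command:
  targets:
    - {"x": 0, "y": 0.1, "z": 0, "roll": 0}
    - {"x": 0, "y": 0.2, "z": 0, "roll": 0}
    - {"x": 0, "y": 0.3, "z": 0, "roll": 0}
    - {"x": 0, "y": 0.3, "z": 0, "roll": 0}

```text
time: 16.07
tool_pos: [538.8, -8.1, 34.4]
tcp_rot: [3.141, 0.004, 1.596]
contact_force: [-0.2, -17.8, 2.6]
grip_width: 91.3
```

arm_command:
  targets:
    - {"x": 0, "y": 0.1, "z": 0, "roll": 0}
    - {"x": 0, "y": 0.2, "z": 0, "roll": 0}
    - {"x": 0, "y": 0.2, "z": 0, "roll": 0}

```text
time: 16.32
tool_pos: [538.9, -8.1, 34.7]
tcp_rot: [3.141, 0.006, 1.596]
contact_force: [-1.9, -26.5, 2.6]
grip_width: 92.0
```

arm_command:
  targets:
    - {"x": 0, "y": -0.2, "z": 0, "roll": 0}
    - {"x": 0, "y": -0.5, "z": 0, "roll": 0}
    - {"x": 0, "y": -0.8, "z": 0, "roll": 0}
    - {"x": 0, "y": -1.5, "z": 0, "roll": 0}
    - {"x": 0, "y": -3, "z": 0, "roll": 0}
    - {"x": 0, "y": -5, "z": 0, "roll": 0}
    - {"x": 0, "y": -8, "z": 1, "roll": 0}
    - {"x": 0, "y": -8, "z": 4, "roll": 0}

```text
time: 16.98
tool_pos: [536.2, -86.4, 71.1]
tcp_rot: [-3.135, -0.001, 1.594]
contact_force: [-0.3, -0.8, 0.0]
grip_width: 91.8
```

arm_command:
  targets:
    - {"x": 0, "y": 2, "z": 4, "roll": 0}
    - {"x": 0, "y": 6, "z": 8, "roll": 0}
    - {"x": 0, "y": 10, "z": 12, "roll": 0}
    - {"x": 0, "y": 13, "z": 16, "roll": 0}
    - {"x": 0, "y": 15, "z": 20, "roll": 0}
    - {"x": 0, "y": 15, "z": 20, "roll": 0}
    - {"x": 0, "y": 15, "z": 20, "roll": 0}

```text
time: 17.57
tool_pos: [540.6, 70.4, 281.3]
tcp_rot: [3.13, -0.002, 1.6]
contact_force: [-0.4, -0.7, 0.2]
grip_width: 91.9
```

Run:
```python
from h import *
o=bot.get_obs();print(o['tool_pos'],o['contact_force'])
s=cap('side','d18');crop(s,270,90,530,340,3,'d18c');c=cap('scene','s18');crop(c,60,100,420,330,2.2,'s18c');w=cap('wrist','w18')
```

```text
[540.57051    70.3915348 281.2893269] [-0.3933103  -0.71355826  0.22530054]
```

View pics/d18c.png

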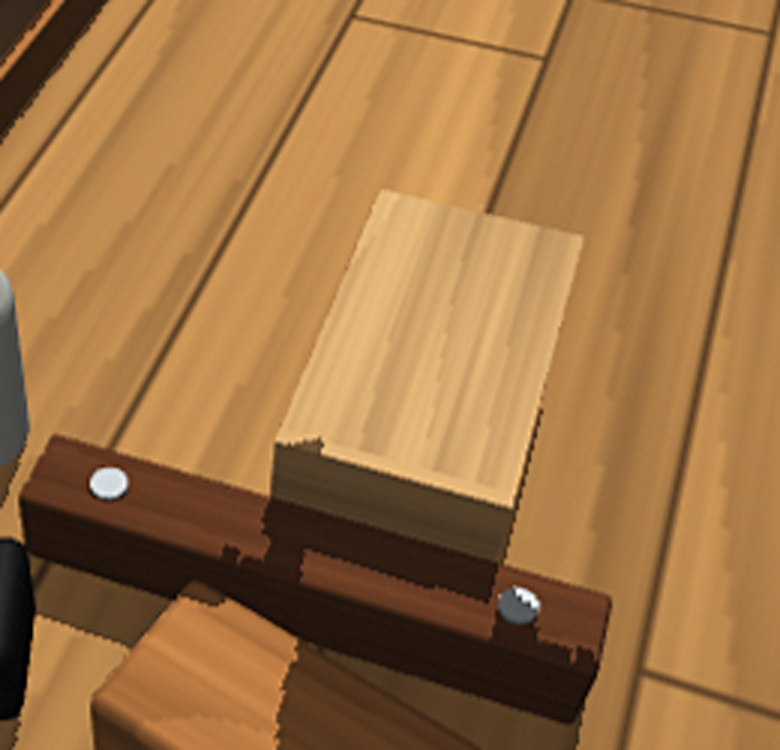

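View pics/s18c.png

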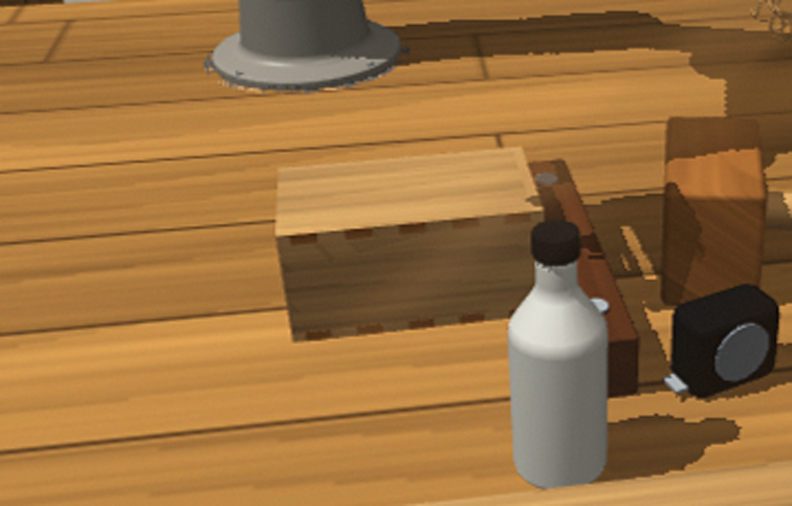

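View pics/w18.png

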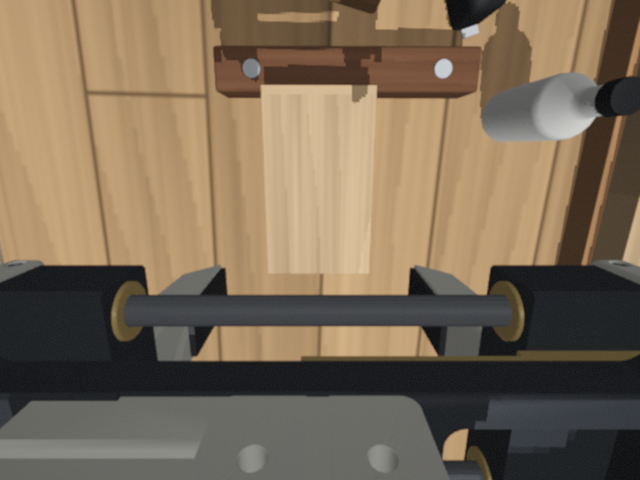

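Run:
```python
from h import *
np.set_printoptions(precision=1,suppress=True)
s=cap('side');w=cap('wrist');crop(w,200,30,500,290,2.6,'w18c')
def L(n,cm,pts,z):
    p=[onz(cm,u,z) for u in pts]; d=p[0]-p[1]; print(n,p[0],p[1],'ang %.4f len %.1f'%(np.arctan2(d[1],d[0]),np.hypot(*d[:2])))
U=lambda l:unc(l,270,90,3)
L('bottom top edge',s,U([(275,443),(513,506)]),90)
L('box/stop junction',s,U([(268,497),(500,562)]),50)
L('stop edge right/left',s,U([(57,436),(611,599)]),50)
L('open top edge',s,U([(382,190),(582,236)]),90)
```

```text
bottom top edge [591.4 196.   90. ] [481.9 191.1  90. ] ang 0.0450 len 109.5
box/stop junction [592.  197.2  50. ] [479.7 192.9  50. ] ang 0.0380 len 112.4
stop edge right/left [702.8 200.2  50. ] [428.4 194.2  50. ] ang 0.0221 len 274.5
open top edge [595.7   6.1  90. ] [488.1   3.1  90. ] ang 0.0278 len 107.7
```

View pics/w18c.png

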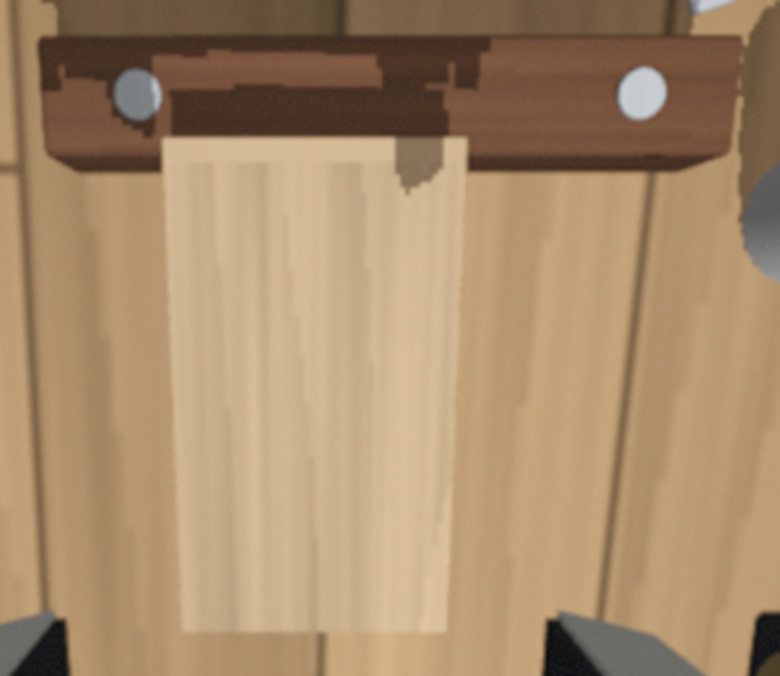

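Run:
```python
from h import *
np.set_printoptions(precision=1,suppress=True)
o=bot.get_obs();print(o['time'],o['tool_pos'])
w=cap('wrist','w19');g=cv2.cvtColor(w[3],cv2.COLOR_BGR2GRAY).astype(float)
def edge(cols,r0,r1,sgn):
    out=[]
    for c in cols:
        d=np.diff(cv2.GaussianBlur(g[:,c-1:c+2].mean(1)[:,None],(1,3),0)[:,0])[r0:r1]*sgn
        i=int(d.argmax()); k=d[max(i-1,0):i+2]; j=(np.arange(max(i-1,0),max(i-1,0)+len(k))*k).sum()/k.sum()
        out.append((c,r0+j+.5))
    return np.array(out)
def L(n,cols,r0,r1,sgn,z):
    e=edge(cols,r0,r1,sgn); p=np.array([onz(w,u,z)[:2] for u in e])
    m=np.polyfit(p[:,0],p[:,1],1); r=p[:,1]-np.polyval(m,p[:,0]); k=abs(r)<1.5; m=np.polyfit(p[k,0],p[k,1],1)
    print(n,'slope %.4f y(537)=%.1f n %d sd %.2f'%(m[0],np.polyval(m,537),k.sum(),r[k].std()))
L('box bottom edge z90',range(268,348,4),75,92,1,90)
L('box open edge z90',range(275,366,4),262,282,-1,90)
L('stop far top edge z50',range(225,470,6),38,54,-1,50)
L('stop near base z0',list(range(232,258,3))+list(range(386,460,3)),88,104,1,0)
```

```text
17.8167 [537.7  66.  272.5]
box bottom edge z90 slope 0.0252 y(537)=192.8 n 20 sd 0.03
box open edge z90 slope 0.0256 y(537)=2.2 n 23 sd 0.04
stop far top edge z50 slope 0.0291 y(537)=236.7 n 41 sd 0.29
stop near base z0 slope 0.0242 y(537)=193.3 n 34 sd 0.03
```

Run:
```python
import cv2,numpy as np
a=cv2.imread('pics/side0.png').astype(int);b=cv2.imread('pics/d18.png').astype(int)
print('tape/glue region diff',abs(a-b)[150:340,225:278].mean(),'mallet left',abs(a-b)[400:470,250:330].mean())
from plant import bot
print(bot.close_job())
```

```text
tape/glue region diff 6.965905329361139 mallet left 9.525535714285715
the job is handed in; nothing more can be done
None
```

The box now lies on its -x wall, pushed bottom-first against the stop, and I handed the job in at about 18 s with the robot clear of everything.

- **Tipping:** With two spread fingers hooked in the mouth, I tipped the box away from the stop in small steps. One finger held back the upper wall past the balance point until the box was on its side. Camera views showed a controlled descent with the lower edge staying put to within about 5 mm, and the wrist force stayed under 2 N.
- **Pushing:** I squared it with the fully open fingers on the rim and pushed it to the stop. I re-centred the fingers once along the way and finished with a 26 N press.

Last checks with the wrist camera, after backing the fingers off:

| Check | Result |
|---|---|
| Slope of the box's bottom edge | 0.025 rad |
| Slope of the stop's face at the bench | 0.024 rad |
| Gap between box and stop | about 0.5 mm, within calibration |
| Measured box length | 190.6 mm (should be 190) |

- **Rougher readings:** Corners I picked by eye in the side camera gave the box's bottom edge 0.038 to 0.045 rad against 0.022 rad for the stop. The stop's far edge in the wrist view fitted 0.029 rad. I trusted the wrist edge fits, which agreed to about 1 mrad.
- **Mallet, tape and glue:** The arm stayed clear of them, and they look unmoved in the last pictures. My before-and-after image comparison gave differences of 7 to 9.5 grey levels. I took that to be changed shadows, but did not check the objects' positions separately.

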